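# Lock the lens clamp with its pin, feeling for the hidden hole

### The job

Lock the lens clamp: lift the steel locking pin out of its rest block, put its tip through the slot in the clamp's cover plate and, pressing lightly, slide it along the slot until you feel it drop into the hole hidden in the sprung slide underneath. Push the pin fully home so that its collar sits flat on the plate, and only then let go of it. Be gentle: never press or push on the clamp, with the pin or the gripper, with more than 25 N, and leave the other things on the shelf where they are.

Things in the scene. Friction and masses are not known exactly. Their poses are not given: they have to be found in the camera images.
- pin: steel locking pin, 77 mm long, upright, about 90 g. From below: round shank, 10 mm thick, 36 mm long, its last 2.5 mm tapering to a 6 mm flat tip; round collar 26 mm across, 5 mm thick; square head 16 x 16 mm, 36 mm tall, to grip. Origin at the middle of the tip, z along the pin towards the head, x and y square to the head's flat sides
- pin_tip (a point): middle of the pin's flat tip
- pin_head (a point): on the pin's axis 65 mm above the tip: 24 mm above the collar's top and 12 mm below the head's top, the height to grip
- rest: grey plastic rest block, 50 x 50 x 50 mm, fixed. The pin stands upright in the 13 mm hole in the middle of its top, its collar lying on the block. Origin at the centre of the underside, z up
- clamp: lens clamp, fixed: dark steel housing 230 mm long (x), 64 mm wide (y), closed by a flat aluminium cover plate whose top is 50 mm above the shelf. A silver lens (62 mm across, 50 mm tall above the plate) is held between two jaws at x = +68 mm; the slot is in the other part of the plate. Origin at the centre of the underside, x along the length towards the lens (roughly towards the robot), z up
- slot_mid (a point): middle of the slot, level with the top of the cover plate. The slot runs along the clamp's x, 64 mm long and 14 mm wide; the plate is 6 mm thick. A black brush dust seal that gives no resistance fills the slot and hides what is below
- slide_top (a point): point 22 mm straight below slot_mid, level with the top of the hidden steel slide. The slide has one 13 mm round hole under the slot's centre line, anywhere up to 20 mm either way from this point along the slot; it does not shift along the slot. It is sprung: it gives way downward by up to 6 mm (about 3 N to start, then 1.2 N per mm), then it is hard
- home (a point): point 36 mm straight below slot_mid: the level of the pin's tip when the pin is in the hole with its collar on the plate. Off the hole the tip cannot get lower than 28 mm below the plate's top; in the hole it goes freely down to this level
- hood: black silicone lens hood, a flaring ring 72 mm across, 45 mm tall, loose, to be left alone; origin at the underside
- blower: orange blower bulb standing nozzle up, 62 mm across, 125 mm tall, loose, to be left alone; origin at the underside
- filter: square glass filter in a black plastic frame lying flat, 87 x 87 x 6 mm, loose, to be left alone; origin at the underside
- cap: round white plastic lens cap lying flat, 38 mm across, 7 mm thick, loose, to be left alone; origin at the underside
- bottle: closed bottle of cleaner, 40 mm across, 110 mm tall, loose, to be left alone; origin at the underside
- brush: lens brush lying flat, 130 mm long, loose, to be left alone
There are look-alikes about, which are no part of the job. Leave any pink or turquoise look-alike of the clamp alone. Leave any purple look-alike of the pin alone.

How it is judged (in metres and radians):
On the way, in this order (a step that is already met when the one before it is completed fails the run):
1. the pin is lifted clear out of the rest block (z of pin_tip in the frame of rest above 0.051 m), for 0.1 s.
2. the pin is fully home in the hidden hole: its collar on the plate (z of pin_tip in the frame of clamp between 0.011 and 0.0165 m and x of pin_tip in the frame of slot_mid between -0.026 and 0.026 m and y of pin_tip in the frame of slot_mid between -0.006 and 0.006 m and angle between pin's own z axis and vertical below 0.1 rad), for 0.2 s.
At the end, for the whole second after the job is handed in: The pin stands in the hidden hole under the slot, its tip 33.5 mm or more below the top of the cover plate (collar within 2.5 mm of the plate), within 26 mm of the slot's middle along it and 6 mm across it, upright within 0.1 rad, released and still (all of step 2 and linear speed of pin below 0.02 m/s and contact force between the fingers and pin below 0.1 N); the robot touches nothing.
It fails at once if the pin is pressed or pushed against the clamp with more than 25 N (contact force between pin and clamp above 25 N).
It fails at once if the gripper or arm presses on the clamp or its lens with more than 25 N (contact force between any of the fingers, the arm and clamp above 25 N).
It fails at once if the pin is let go while its tip is in the slot but not in the hidden hole (z of pin_tip in the frame of clamp between 0.0215 and 0.049 m and horizontal distance between pin_tip and slot_mid below 0.033 m and contact force between the fingers and pin below 0.05 N).
It fails at once if any of the other loose things is moved more than 25 mm (distance of any of hood, blower, filter, cap, bottle, brush from where it was at the start of the episode above 0.025 m).
It also fails if it takes over 64 s, if anything falls off the work surface, if the arm or the gripper's body presses on something with over 40 N, if the wrist force passes 120 N, or if a joint passes its speed limit or range.

### The arm

A 6-joint arm with a two-finger parallel gripper is mounted at the origin on the work surface. World frame = base frame: x ahead of the robot, y to its left, z up, the work surface at z = 0. Lengths are in mm, angles in rad, forces in N, time in s.
With the tool pointing down it reaches from about 350 to 975 mm from the base axis. Payload 7.1 kg.
Tool frame: the origin (TCP) lies on the front face of the gripper's body, between the roots of the fingers; the fingertips stand 80 mm ahead of it and the grasp point (between the pads) lies 61 mm ahead of it; z points along the fingers, y is the line along which they close (so a half turn about z gives the same grasp; the last joint's range is limited). The gripper opens to 88 mm and grips with 3 to 60 N. Pads are 20 mm wide; open, the fingers measure 115 mm over their backs; the gripper's body (75 mm by 178 mm) begins 61 mm behind the grasp point.
Start: joints at [1.193, 0.423, 1.63, -0, 1.089, -0.019], TCP at [219.437, 585.195, 302.675] pointing down, gripper open.
Joint ranges: [-3, 3], [-0.9, 2.11], [0.09, 2.58], [-1.31, 4.45], [0.11, 2.69], [-2.54, 2.54]. Speed limits (rad/s): [2.39, 2.39, 3.01, 3.14, 3.14, 3.14].

### API

Orientations are given as a rotation vector (axis times angle).
In Python, from workcell import readout, vision, close_job gives the robot as it stands.
- The arm moves only by the tool servo_tool, never from a script. Its argument "plan" is a list that holds one entry, the list of rows, each a list of 7 numbers: the gripper command: -1 is fully open, 1 is shut, values between are in proportion, then the shift along the world's x, y, z in units of 40 mm (1.0 is 40 mm), then the turn, a rotation vector about the world's x, y, z in units of 5 degrees (1.0 is 5 degrees). A call has 1 to 5 rows; each row shifts and turns the commanded pose from where the row before left it; what a row does not reach is not made up. A row lasts 1/12 s, in which the tool goes at most 41.7 mm and 7.16 degrees, less where a joint would pass 70% of its speed; a pose out of reach is approached as far as the arm can. A call is refused whole if a number of a shift passes 1 or a number of a turn 1, either way. A call with a gripper value outside its range is refused whole. The fingers move at their own pace and stop on an object; the grip force is fixed at half the most. Time passes only in rows, so rows that do not move let the fingers close. It gives the time, the measured TCP pose, the force, the opening and the grip force at its end, in the units of the state.
- readout.get_obs(): the state, without advancing time (a new reading comes with each control period).
- vision.get_image(name): name is "scene" or "top"; returns the picture (400x640x3 uint8, red, green, blue); there is no depth.
- vision.camera_params(name): a dict with "fx", "fy", "cx", "cy" (pixels), "rvec" (rotation vector, rad) and "tvec" (3), from world to camera coordinates, as OpenCV has them. Camera axes: x right, y down, z forward; pixel columns grow to the right and rows downward; lengths in mm; the calibration is good to about 2 mm. A picture is of the moment at which its call begins. camera_params takes no time and is no camera call.
- close_job(): hands the job in; it is judged then, once.
The state is a dict: "t": time; "qpos": joint angles; "qvel": joint speeds; "joint_torque": joint torques, N m; "ee_pos": TCP position; "orientation": TCP orientation; "ft_force": force on the tool from outside, world axes, zero at the start; "moment": the same for the moment, N m; "width": finger opening in mm; "grasp_force": force on a finger pad.
Only numpy, scipy, OpenCV 4.12 (cv2) and the standard library are available. Lean on these libraries where they do the work, as an engineer would, in place of code of your own. Each camera call takes 0.05 s, during which the arm holds its last target. There are 200 camera calls.

## Working session

There is one attempt and no reset: what is moved stays moved. The work goes in short steps, Python scripts to look and compute and a tool call to move; the robot and the scene stay as the last step left them, time stands still between calls to the robot, and variables do not carry over. Pictures are saved under pics/ and viewed, at most 10 in all, crops included, and the job is handed in when it is done.

Besides the shell and the picture viewer there is one more tool, called after "Request:" by a JSON object that holds its "name" and its "arguments". servo_tool: Moves the arm, as the interface text tells. Its arguments: {"type":"object","properties":{"plan":{"type":"array"}},"required":["plan"]}

```bash
mkdir -p pics; ls; python3 - <<'E'
from workcell import readout, vision
import cv2
for n in("scene","top"):
    cv2.imwrite(f"pics/{n}0.png",vision.get_image(n)[:,:,::-1]); print(vision.camera_params(n))
o=readout.get_obs(); print(o)
E
```

```text
pics
{'fx': 384.44590304605214, 'fy': 384.44590304605214, 'cx': 320.4410427134743, 'cy': 201.67558326252023, 'rvec': array([ 2.01833628,  0.81884459, -0.44222756]), 'tvec': array([-314.20902281, -123.56856895, 1387.52889055])}
{'fx': 458.5574168063273, 'fy': 458.5574168063273, 'cx': 309.88885100764907, 'cy': 197.79792524248802, 'rvec': array([ 2.16890027, -2.14837522,  0.13210016]), 'tvec': array([ -41.78478196,  455.40006851, 1081.69294465])}
{'t': 0.1, 'qpos': array([ 1.19301818e+00,  4.23783401e-01,  1.63057423e+00, -2.10535159e-05,
        1.08861582e+00, -1.90016794e-02]), 'qvel': array([ 0.00130193, -0.00053913, -0.00117278, -0.00050827,  0.00113868,
       -0.00254086]), 'joint_torque': array([ 7.95476117e-04, -5.45613492e+01, -2.74321103e+01,  6.45163399e-02,
        1.88376044e-02, -3.38658970e-05]), 'ee_pos': array([219.29661099, 584.85922655, 301.98296844]), 'orientation': array([-5.60486482e-01, -3.09093186e+00,  2.13200119e-03]), 'ft_force': array([-0.2145039 , -0.41641603,  1.27025341]), 'moment': array([-0.04424138, -0.01980617, -0.04755719]), 'grasp_force': 0.0, 'width': 88.14225001237023}
```

View pics/scene0.png

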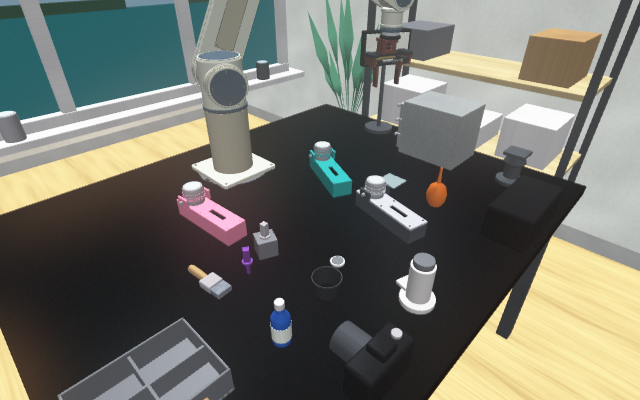

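View pics/top0.png

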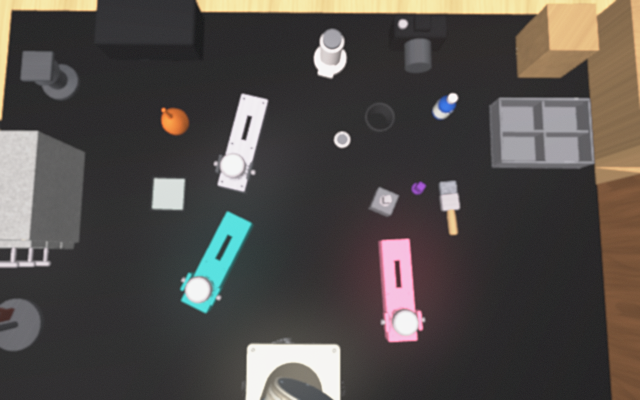

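The silver clamp is at about (243,142) in the top view, with its slot at (248,127). The real pin stands in the grey rest at (384,201) in top and (265,238) in scene. The pink and turquoise clamps and the purple pin are decoys.

```bash
cat > h.py <<'E'
import numpy as np, cv2
from workcell import readout, vision
def cam(n):
    p=vision.camera_params(n);K=np.array([[p['fx'],0,p['cx']],[0,p['fy'],p['cy']],[0,0,1]])
    return K,cv2.Rodrigues(p['rvec'])[0],np.array(p['tvec']).ravel()
def ray(n,uv):
    K,R,t=cam(n);d=R.T@np.linalg.inv(K)@np.array([uv[0],uv[1],1.]);return -R.T@t,d/np.linalg.norm(d)
def plane(n,uv,z):
    o,d=ray(n,uv);return o+d*(z-o[2])/d[2]
def tri(a,b):
    (o1,d1),(o2,d2)=ray("scene",a),ray("top",b)
    s=np.linalg.lstsq(np.c_[d1,-d2],o2-o1,rcond=None)[0];p,q=o1+s[0]*d1,o2+s[1]*d2
    return (p+q)/2,np.linalg.norm(p-q)
def proj(n,P):
    K,R,t=cam(n);q=K@(R@np.asarray(P,float)+t);return q[:2]/q[2]
E
python3 - <<'E'
from h import *
s=cv2.imread("pics/scene0.png");t=cv2.imread("pics/top0.png")
c=lambda im,x,y,w,h,k:cv2.resize(im[y:y+h,x:x+w],None,fx=k,fy=k,interpolation=cv2.INTER_CUBIC)
a=np.hstack([c(t,205,85,80,115,4),c(t,355,175,80,115,4)[:460]])
b=np.hstack([c(s,350,170,80,70,4),c(s,230,210,80,70,4)])
cv2.imwrite("pics/c1.png",np.vstack([a,b])[:740] if 0 else a); cv2.imwrite("pics/c2.png",b)
o=readout.get_obs()
print(proj("top",o['ee_pos']),proj("scene",o['ee_pos']))
E
```

```text
[-44.065445   308.62723077] [387.0329585  63.3962513]
```

View pics/c1.png

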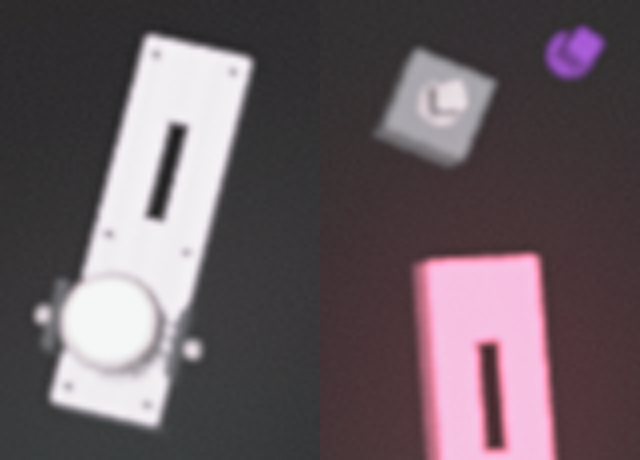

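View pics/c2.png

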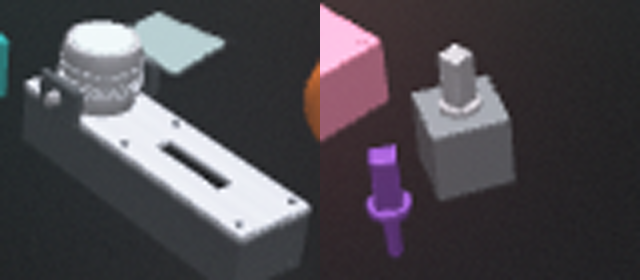

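The top crop shows the silver plate with a clean slot. The pin head top is at about (388.2,198.7), and the rest is turned about 22°. The scene crop puts the head top at about (264,223).

```bash
python3 - <<'E'
from h import *
for n,(x,y,w,h) in(("top",(236,110,20,38)),("scene",(386,200,26,22))):
    im=cv2.imread(f"pics/{n}0.png",0)[y:y+h,x:x+w]; k=8
    g=cv2.resize(im,None,fx=k,fy=k,interpolation=cv2.INTER_CUBIC)
    m=(g<130).astype(np.uint8)
    cs,_=cv2.findContours(m,0,2)
    for c in cs:
        r=cv2.minAreaRect(c)
        if cv2.contourArea(c)<800: continue
        M=cv2.moments(c);u=((M['m10']/M['m00']+.5)/k-.5+x,(M['m01']/M['m00']+.5)/k-.5+y)
        P=[plane(n,((a+.5)/k-.5+x,(b+.5)/k-.5+y),50)[:2] for a,b in cv2.boxPoints(r)]
        L=[np.linalg.norm(P[i]-P[(i+1)%4]) for i in(0,1)];i=int(np.argmax(L));d=P[i]-P[(i+1)%4]
        print(n,np.round(u,1),plane(n,u,50).round(1),np.round(L,1),np.degrees(np.arctan2(d[1],d[0])).round(1))
q=lambda x,y:(x/4-.375+205,y/4-.375+85)
e=[plane("top",q(*p),50)[:2] for p in((148,35),(253,62),(160,427),(50,402))]
print("plate",np.round(e,1),[np.linalg.norm(e[i]-e[(i+1)%4]).round(1) for i in range(4)])
hx=tri((264-.4,223-.4),(388.2-.4,198.7-.4)); print("head top",hx, "plane127",plane("top",(387.9,198.4),91).round(1))
q=lambda x,y:((x-320)/4-.375+355,y/4-.375+175)
e=[plane("top",q(*p),50)[:2] for p in((418,47),(497,81))]
d=e[1]-e[0];print("rest edge",e,np.linalg.norm(d),np.degrees(np.arctan2(d[1],d[0])))
c2=plane("top",q(436,105),55);print("collar",c2)
# head edges (top face corners) in zoom
t=cv2.imread("pics/top0.png")[185:215,372:402];s=cv2.imread("pics/scene0.png")[217:247,250:280]
cv2.imwrite("pics/z.png",np.hstack([cv2.resize(a,None,fx=13,fy=13,interpolation=cv2.INTER_CUBIC) for a in(t,s)]))
E
```

```text
top [246.2 127.4] [622.8 117.9  50. ] [59.7 10.3] 167.3
scene [389.8 218.4] [628.6  71.2  50. ] [33.8 40.5] 124.5
scene [398.4 211.1] [624.9 116.9  50. ] [14.4 62. ] 168.0
scene [406.1 203.1] [617.6 166.3  50. ] [45.1 55.4] 122.8
plate [[708.  131.4]
 [691.6  67.1]
 [466.9 117.7]
 [481.3 183.4]] [np.float64(66.4), np.float64(230.3), np.float64(67.3), np.float64(232.6)]
head top (array([ 448.76148088, -214.16169839,   93.32390013]), np.float64(1.5310217511975637)) plane127 [ 448.4 -215.4   91. ]
rest edge [array([ 482.00325913, -201.86221791]), array([ 462.06589383, -248.55326062])] 50.76959725379528 -113.12278321617022
collar [ 446.79855693 -211.4067947    55.        ]
```

View pics/z.png

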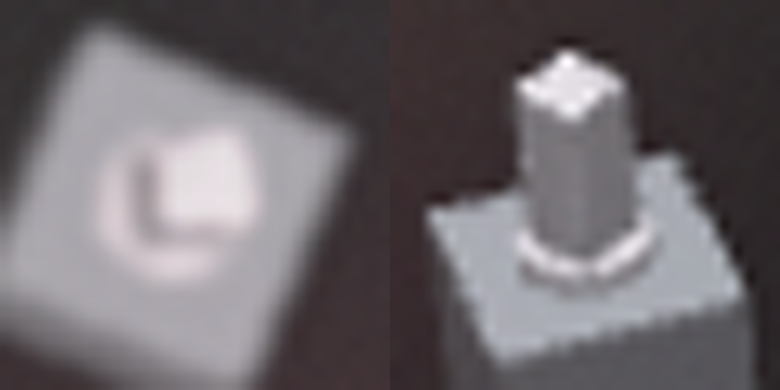

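The head's top face shows in both zooms. Its scene corners are at (568,50), (625,85), (575,118) and (515,88) in the zoom, and it is turned relative to the rest.

```bash
python3 - <<'E'
from h import *
q=lambda x,y:((x-390)/13-.46+250,y/13-.46+217)
e=np.array([plane("scene",q(*p),91)[:2] for p in((568,50),(627,85),(575,120),(515,88))])
print(e.round(1),e.mean(0))
for i in range(4):
    d=e[(i+1)%4]-e[i];print(np.linalg.norm(d).round(1),np.degrees(np.arctan2(d[1],d[0])).round(1))
q=lambda x,y:(x/13-.46+372,y/13-.46+185)
e=np.array([plane("top",q(*p),91)[:2] for p in((163,145),(240,125),(258,200),(165,217))])
print(e.round(1),e.mean(0))
for i in range(4):
    d=e[(i+1)%4]-e[i];print(np.linalg.norm(d).round(1),np.degrees(np.arctan2(d[1],d[0])).round(1))
from scipy.spatial.transform import Rotation as R
print(R.from_rotvec(readout.get_obs()['orientation']).as_matrix().round(3))
E
```

```text
[[ 438.6 -206.4]
 [ 455.6 -205.8]
 [ 457.3 -219.7]
 [ 441.1 -221.2]] [ 448.15484279 -213.28830761]
16.9 2.1
14.0 -83.1
16.2 -174.7
15.0 99.6
[[ 454.5 -206.7]
 [ 458.2 -220.3]
 [ 444.9 -223.3]
 [ 441.8 -207. ]] [ 449.83904574 -214.32670615]
14.0 -74.9
13.6 -167.2
16.6 100.9
12.7 1.0
[[-0.936  0.351 -0.   ]
 [ 0.351  0.936 -0.001]
 [ 0.    -0.001 -1.   ]]
```

Request:
{"name": "servo_tool", "arguments": {"plan": [[[-0.1,0.4,-0.9,0,0,0,-0.8],[-0.1,0.4,-0.9,0,0,0,-0.8],[-0.1,0.4,-0.9,0,0,0,-0.8],[-0.1,0.4,-0.9,0,0,0,-0.8],[-0.1,0.4,-0.9,0,0,0,-0.8]]]}}

```text
t: 0.52
ee_pos: [299.6, 403.4, 302.3]
orientation: [-1.093, -2.945, 0.001]
ft_force: [-0.0, -0.1, 1.1]
width: 58.0
grasp_force: 0.0
```

Request:
{"name": "servo_tool", "arguments": {"plan": [[[-0.1,0.4,-0.9,0,0,0,-0.8],[-0.1,0.4,-0.9,0,0,0,-0.8],[-0.1,0.4,-0.9,0,0,0,-0.8],[-0.1,0.4,-0.9,0,0,0,-0.8],[-0.1,0.4,-0.9,0,0,0,-0.8]]]}}

```text
t: 0.93
ee_pos: [379.6, 223.4, 302.6]
orientation: [-1.588, -2.711, 0.0]
ft_force: [0.6, 0.2, -0.3]
width: 48.0
grasp_force: 0.0
```

Request:
{"name": "servo_tool", "arguments": {"plan": [[[-0.1,0.2,-0.95,0,0,0,-0.8],[-0.1,0.2,-0.95,0,0,0,-0.8],[-0.1,0.2,-0.95,0,0,0,-0.8],[-0.1,0.2,-0.95,0,0,0,-0.8],[-0.1,0.2,-0.95,0,0,0,-0.8]]]}}

```text
t: 1.35
ee_pos: [419.2, 33.3, 302.7]
orientation: [-2.035, -2.393, 0.0]
ft_force: [1.1, 0.2, 0.5]
width: 48.1
grasp_force: 0.0
```

Request:
{"name": "servo_tool", "arguments": {"plan": [[[-0.1,0.2,-0.95,0,0,0,0],[-0.1,0.2,-0.95,0,0,0,0],[-0.1,0.2,-0.95,0,0,0,0],[-0.1,0.1,-0.95,0,0,0,0],[-0.1,0,-0.8,0,0,0,0]]]}}

```text
t: 1.77
ee_pos: [447.7, -151.4, 302.7]
orientation: [2.032, 2.396, 0.0]
ft_force: [0.8, 0.9, 0.2]
width: 48.3
grasp_force: 0.0
```

Request:
{"name": "servo_tool", "arguments": {"plan": [[[-0.1,0,-0.8,-0.5,0,0,0],[-0.1,0,-0.75,-0.6,0,0,0],[-0.1,0,0,-0.97,0,0,0],[-0.1,0,0,-0.97,0,0,0],[-0.1,0,0,0,0,0,0]]]}}

```text
t: 2.18
ee_pos: [443.5, -209.7, 174.7]
orientation: [-2.025, -2.386, 0.005]
ft_force: [-1.3, 1.1, -0.5]
width: 48.3
grasp_force: 0.0
```

```bash
python3 - <<'E'
from h import *
im=vision.get_image("scene")[:,:,::-1];tp=vision.get_image("top")[:,:,::-1]
o=readout.get_obs();print(o['ee_pos'],o['orientation'])
k=lambda a,x,y:cv2.resize(a[y:y+65,x:x+65],None,fx=6,fy=6,interpolation=cv2.INTER_CUBIC)
cv2.imwrite("pics/g.png",np.hstack([k(im,235,185),k(tp,355,165)]))
E
```

```text
[ 446.63394848 -210.42474074  180.30895699] [-2.02854932e+00 -2.39352281e+00  1.50693973e-03]
```

View pics/g.png

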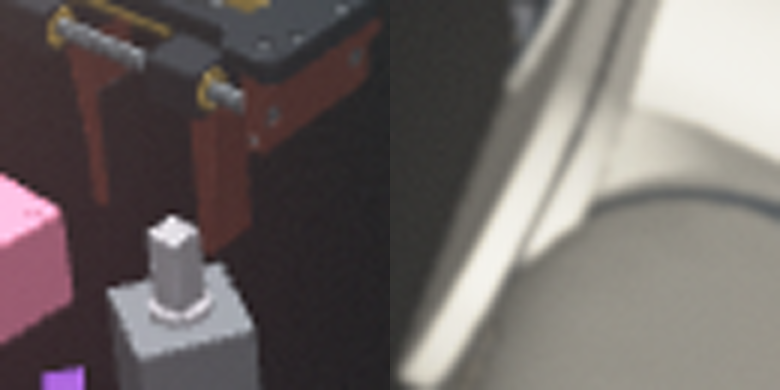

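The fingers stand left and right of the head at (172,230) in the zoom. I'll lower and close.

Request:
{"name": "servo_tool", "arguments": {"plan": [[[-0.1,0,0,-0.5,0,0,0],[-0.1,0,0,-0.3,0,0,0],[-0.1,0,0,-0.2,0,0,0],[-0.1,0,0,0,0,0,0],[-0.1,0,0,0,0,0,0]]]}}

```text
t: 2.7
ee_pos: [448.3, -210.9, 142.7]
orientation: [2.029, 2.396, 0.001]
ft_force: [-0.5, -0.4, -0.3]
width: 47.9
grasp_force: 0.0
```

Request:
{"name": "servo_tool", "arguments": {"plan": [[[0.2,0,0,0,0,0,0],[0.4,0,0,0,0,0,0],[0.5,0,0,0,0,0,0],[0.6,0,0,0,0,0,0],[0.6,0,0,0,0,0,0]]]}}

```text
t: 3.12
ee_pos: [447.6, -210.9, 141.4]
orientation: [2.031, 2.396, 0.0]
ft_force: [-0.6, 0.5, -0.0]
width: 19.0
grasp_force: 0.0
```

Request:
{"name": "servo_tool", "arguments": {"plan": [[[0.6,0,-0.05,-0.03,0,0,0],[0.6,0,0,0,0,0,0],[1,0,0,0,0,0,0],[1,0,0,0,0,0,0],[1,0,0,0,0,0,0]]]}}

```text
t: 3.53
ee_pos: [447.4, -212.8, 139.8]
orientation: [-2.031, -2.397, 0.0]
ft_force: [0.1, 1.0, -2.0]
width: 16.0
grasp_force: 30.0
```

Request:
{"name": "servo_tool", "arguments": {"plan": [[[1,0,0,0,0,0,0],[1,0,0,0,0,0,0],[1,0,0,0,0,0,0]]]}}

```text
t: 3.78
ee_pos: [447.3, -212.7, 139.8]
orientation: [-2.031, -2.397, 0.0]
ft_force: [-0.0, -0.2, -1.2]
width: 16.4
grasp_force: 30.0
```

Request:
{"name": "servo_tool", "arguments": {"plan": [[[1,0,0,0.3,0,0,0],[1,0,0,0.5,0,0,0],[1,0,0,0.7,0,0,0],[1,0,0,0.7,0,0,0],[1,0,0,0.3,0,0,0]]]}}

```text
t: 4.2
ee_pos: [448.4, -213.3, 242.9]
orientation: [2.029, 2.394, 0.001]
ft_force: [0.3, -0.5, -0.8]
width: 16.1
grasp_force: 30.0
```

Request:
{"name": "servo_tool", "arguments": {"plan": [[[1,0.2,0.4,0,0,0,0],[1,0.44,0.825,0,0,0,-0.6],[1,0.44,0.825,0,0,0,-0.6],[1,0.44,0.825,0,0,0,-0.6],[1,0.44,0.825,0,0,0,-0.6]]]}}

```text
t: 4.62
ee_pos: [526.2, -63.3, 240.0]
orientation: [2.274, 2.168, 0.0]
ft_force: [0.8, -0.2, -1.8]
width: 15.8
grasp_force: 30.0
```

Request:
{"name": "servo_tool", "arguments": {"plan": [[[1,0.44,0.825,0,0,0,-0.6],[1,0.44,0.825,0,0,0,-0.6],[1,0.44,0.825,0,0,0,-0.6],[1,0.44,0.825,0,0,0,-0.2],[1,0.44,0.825,0,0,0,0]]]}}

```text
t: 5.03
ee_pos: [614.2, 102.1, 239.8]
orientation: [-2.452, -1.964, 0.0]
ft_force: [1.6, -1.1, -0.0]
width: 15.9
grasp_force: 30.0
```

Request:
{"name": "servo_tool", "arguments": {"plan": [[[1,0.24,0.425,-0.3,0,0,0],[1,0,0,-0.5,0,0,0],[1,0,0,-0.3,0,0,0],[1,0,0,0,0,0,0],[1,0,0,0,0,0,0]]]}}

```text
t: 5.45
ee_pos: [622.5, 116.6, 195.0]
orientation: [-2.451, -1.964, 0.004]
ft_force: [0.7, -0.2, -0.7]
width: 16.0
grasp_force: 30.0
```

```bash
python3 - <<'E'
from h import *
im=vision.get_image("scene")[:,:,::-1];tp=vision.get_image("top")[:,:,::-1]
o=readout.get_obs();print(o['ee_pos'],o['orientation'],o['ft_force'],o['qpos'],o['width'])
cv2.imwrite("pics/s1.png",im);cv2.imwrite("pics/t1.png",tp)
k=lambda a,x,y:cv2.resize(a[y:y+75,x:x+75],None,fx=5.3,fy=5.3,interpolation=cv2.INTER_CUBIC)
cv2.imwrite("pics/i.png",np.hstack([k(im,360,160),k(tp,210,90)]))
E
```

```text
[623.58599012 116.47783596 196.56773824] [2.45187108e+00 1.96371075e+00 6.95214051e-04] [ 0.33908112 -0.30478761 -1.09501914] [ 1.65910375e-01  5.65751226e-01  1.67410335e+00 -3.87983582e-05
  9.01214095e-01  3.86148229e-01] 15.714122133858886
```

View pics/i.png

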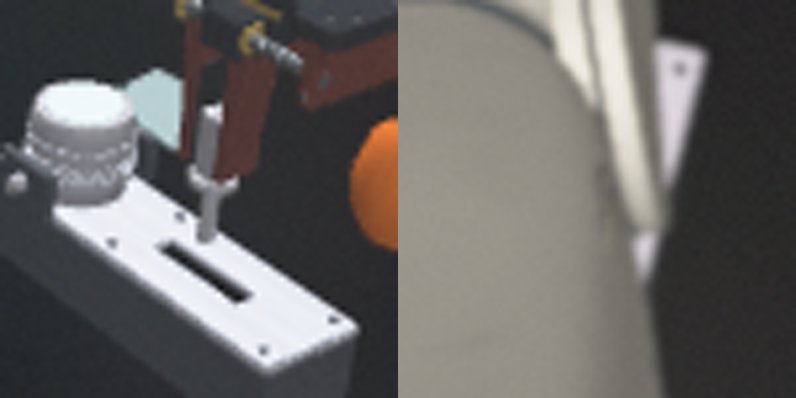

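The tip hangs at about (398.7,205) in scene, just above the slot, and the top view is blocked by the arm. I'll measure the tip on its known height plane, in the same camera as the slot.

```bash
python3 - <<'E'
from h import *
g=cv2.imread("pics/s1.png",0)
print("cols 392-407");[print(r,g[r,390:408]) for r in range(196,209)]
c=np.array([623.6,116.5]);d=np.array([np.cos(np.radians(-12.5)),np.sin(np.radians(-12.5))])
for z in(70.8,):
  for uv in((398.4,205),(399,205),(398.7,204.5)):
    p=plane("scene",uv,z)[:2];print(uv,p,"rel slot(scene)",p-[624.9,116.9],"across",np.dot(p-[624.9,116.9],[-d[1],d[0]]))
print(proj("scene",[623.6,116.5,70.8]),proj("scene",[623.6,116.5,106.8]))
E
```

```text
cols 392-407
196 [127  46  47  43  48  46  53  68  98 124 132 127 109  86  59  48  45  48]
197 [227 177  81  45  47  44  47  51 104 124 127 100  59  52  47  46  44  45]
198 [237 233 224 128  45  45  46  60 108 126 125  78  45  46  46  46  46  45]
199 [236 237 237 228 176  82  46  63 112 126 122  61  46  47  46  46  44  45]
200 [237 236 233 144 158 225 128  61 116 125 122  56  46  46  46  47  47  45]
201 [239 238 235 185 159 237 229 159 119 127 121  57  47  46  46  45  46  44]
202 [239 240 238 233 230 236 235 141 119 126 117  46  45  45  46  45  46  47]
203 [238 239 239 239 239 237 234 140 123 129 143  81  45  45  47  46  47  45]
204 [236 237 238 239 240 239 235 115 122 128 154 225 128  47  44  45  46  45]
205 [206 200 163 203 239 240 238 162 129 158 206 237 228 179  81  47  45  45]
206 [148 109  71 121 178 224 239 233 231 232 234 236 237 232 226 128  45  48]
207 [133  50  41  56  88 146 203 238 239 239 238 238 237 236 237 228 179  80]
208 [228 176  75  40  43  68 121 178 223 239 239 238 239 237 236 236 233 225]
(398.4, 205) [623.87234418 114.57604997] rel slot(scene) [-1.02765582 -2.32395003] across -2.491288565442506
(399, 205) [625.05110198 115.72677877] rel slot(scene) [ 0.15110198 -1.17322123] across -1.1127067496348388
(398.7, 204.5) [623.03006774 117.24381927] rel slot(scene) [-1.86993226  0.34381927] across -0.06905803865724924
[398.71859261 204.68604174] [400.23005339 193.52727656]
```

Request:
{"name": "servo_tool", "arguments": {"plan": [[[1,0.54,-0.1,0,0,0,0],[1,0,0,-0.2,0,0,0],[1,0,0,-0.2,0,0,0],[1,0,0,0,0,0,0],[1,0,0,0,0,0,0]]]}}

```text
t: 5.97
ee_pos: [643.8, 112.9, 179.1]
orientation: [-2.45, -1.964, 0.003]
ft_force: [-0.9, -0.3, -1.2]
width: 15.8
grasp_force: 30.0
```

Request:
{"name": "servo_tool", "arguments": {"plan": [[[1,0,0,-0.05,0,0,0],[1,0,0,-0.05,0,0,0],[1,0,0,-0.05,0,0,0],[1,0,0,0,0,0,0],[1,0,0,0,0,0,0]]]}}

```text
t: 6.38
ee_pos: [644.9, 113.3, 173.8]
orientation: [-2.451, -1.965, 0.0]
ft_force: [0.1, 0.2, -0.6]
width: 15.5
grasp_force: 30.0
```

Request:
{"name": "servo_tool", "arguments": {"plan": [[[1,0,0,-0.05,0,0,0],[1,0,0,-0.05,0,0,0],[1,0,0,-0.05,0,0,0],[1,0,0,0,0,0,0],[1,0,0,0,0,0,0]]]}}

```text
t: 6.8
ee_pos: [644.9, 113.2, 167.6]
orientation: [-2.451, -1.965, 0.001]
ft_force: [0.6, -0.4, -1.1]
width: 16.1
grasp_force: 30.0
```

```bash
python3 -c "
from h import *
o=readout.get_obs();print(o['ee_pos'],o['ft_force'],o['moment'])"
```

```text
[644.93071904 113.16094945 167.62095574] [ 0.55054622 -0.39148063 -1.07588376] [-0.08685904  0.09495507  0.04294307]
```

Request:
{"name": "servo_tool", "arguments": {"plan": [[[1,0,0,-0.08,0,0,0],[1,0,0,-0.08,0,0,0],[1,0,0,-0.08,0,0,0],[1,0,0,0,0,0,0],[1,0,0,0,0,0,0]]]}}

```text
t: 7.22
ee_pos: [644.8, 113.2, 157.8]
orientation: [-2.451, -1.965, 0.001]
ft_force: [0.5, 0.3, -1.0]
width: 15.6
grasp_force: 30.0
```

Request:
{"name": "servo_tool", "arguments": {"plan": [[[1,0,0,-0.05,0,0,0],[1,0,0,-0.05,0,0,0],[1,0,0,-0.02,0,0,0],[1,0,0,0,0,0,0],[1,0,0,0,0,0,0]]]}}

```text
t: 7.63
ee_pos: [645.1, 113.2, 153.7]
orientation: [2.451, 1.965, 0.0]
ft_force: [-1.2, 0.1, 1.0]
width: 16.0
grasp_force: 30.0
```

Request:
{"name": "servo_tool", "arguments": {"plan": [[[1,0,0,-0.05,0,0,0],[1,0,0,0,0,0,0],[1,0,0,0,0,0,0]]]}}

```text
t: 7.88
ee_pos: [645.2, 113.2, 151.8]
orientation: [2.451, 1.965, 0.0]
ft_force: [-0.9, -0.4, 4.0]
width: 15.9
grasp_force: 30.0
```

Request:
{"name": "servo_tool", "arguments": {"plan": [[[1,-0.025,0.0055,0,0,0,0],[1,-0.025,0.0055,0,0,0,0],[1,-0.025,0.0055,0,0,0,0]]]}}

```text
t: 8.13
ee_pos: [643.0, 113.9, 152.1]
orientation: [2.45, 1.964, 0.004]
ft_force: [2.9, -0.2, 3.7]
width: 16.2
grasp_force: 30.0
```

Request:
{"name": "servo_tool", "arguments": {"plan": [[[1,-0.025,0.0055,0,0,0,0],[1,-0.025,0.0055,0,0,0,0],[1,-0.025,0.0055,0,0,0,0]]]}}

```text
t: 8.38
ee_pos: [639.3, 114.6, 151.7]
orientation: [2.451, 1.965, 0.001]
ft_force: [3.5, -0.9, 3.8]
width: 15.7
grasp_force: 30.0
```

Request:
{"name": "servo_tool", "arguments": {"plan": [[[1,-0.025,0.0055,0,0,0,0],[1,-0.025,0.0055,0,0,0,0],[1,-0.025,0.0055,0,0,0,0]]]}}

```text
t: 8.63
ee_pos: [634.5, 115.1, 150.4]
orientation: [-2.45, -1.964, 0.005]
ft_force: [-0.8, -0.2, -1.0]
width: 15.5
grasp_force: 30.0
```

Request:
{"name": "servo_tool", "arguments": {"plan": [[[1,-0.025,0.0055,0,0,0,0],[1,-0.025,0.0055,0,0,0,0],[1,-0.025,0.0055,0,0,0,0]]]}}

```text
t: 8.88
ee_pos: [632.6, 115.8, 151.0]
orientation: [-2.451, -1.965, 0.001]
ft_force: [1.5, -0.4, -1.4]
width: 16.0
grasp_force: 30.0
```

The force fell away between x = 639 and 634, so this is the hole. I'll push down gently.

Request:
{"name": "servo_tool", "arguments": {"plan": [[[1,0,0,-0.04,0,0,0],[1,0,0,-0.04,0,0,0],[1,0,0,0,0,0,0],[1,0,0,0,0,0,0]]]}}

```text
t: 9.22
ee_pos: [633.0, 115.8, 148.1]
orientation: [-2.451, -1.965, 0.0]
ft_force: [0.0, -0.3, -0.9]
width: 16.3
grasp_force: 30.0
```

```bash
python3 -c "
from h import *
o=readout.get_obs();print(o['ee_pos'],o['ft_force'],o['moment'])"
```

```text
[632.95815054 115.80818909 148.09302793] [ 0.03868641 -0.26667118 -0.89843941] [-0.06489406  0.03443646 -0.04150627]
```

Request:
{"name": "servo_tool", "arguments": {"plan": [[[1,0,0,-0.04,0,0,0],[1,0,0,-0.04,0,0,0],[1,0,0,0,0,0,0],[1,0,0,0,0,0,0]]]}}

```text
t: 9.55
ee_pos: [633.0, 115.8, 144.9]
orientation: [-2.451, -1.965, 0.0]
ft_force: [0.5, -0.1, -1.4]
width: 15.7
grasp_force: 30.0
```

Request:
{"name": "servo_tool", "arguments": {"plan": [[[1,0,0,-0.04,0,0,0],[1,0,0,-0.04,0,0,0],[1,0,0,0,0,0,0],[1,0,0,0,0,0,0]]]}}

```text
t: 9.88
ee_pos: [633.0, 115.8, 141.7]
orientation: [-2.451, -1.965, 0.0]
ft_force: [1.0, 0.1, -1.3]
width: 16.3
grasp_force: 30.0
```

Request:
{"name": "servo_tool", "arguments": {"plan": [[[1,0,0,-0.03,0,0,0],[1,0,0,0,0,0,0],[1,0,0,0,0,0,0]]]}}

```text
t: 10.13
ee_pos: [633.0, 115.8, 140.6]
orientation: [-2.451, -1.965, 0.0]
ft_force: [0.7, -0.2, -1.0]
width: 15.9
grasp_force: 30.0
```

Request:
{"name": "servo_tool", "arguments": {"plan": [[[1,0,0,-0.015,0,0,0],[1,0,0,0,0,0,0],[1,0,0,0,0,0,0]]]}}

```text
t: 10.38
ee_pos: [633.0, 115.9, 140.1]
orientation: [-2.451, -1.965, 0.0]
ft_force: [0.1, 0.0, -1.7]
width: 15.7
grasp_force: 30.0
```

Request:
{"name": "servo_tool", "arguments": {"plan": [[[1,0,0,-0.012,0,0,0],[1,0,0,0,0,0,0],[1,0,0,0,0,0,0]]]}}

```text
t: 10.63
ee_pos: [633.1, 115.8, 139.8]
orientation: [2.451, 1.965, 0.0]
ft_force: [-0.8, -0.3, 1.1]
width: 15.9
grasp_force: 30.0
```

Request:
{"name": "servo_tool", "arguments": {"plan": [[[1,0,0,0,0,0,0],[1,0,0,0,0,0,0],[1,0,0,0,0,0,0]]]}}

```text
t: 10.88
ee_pos: [633.1, 115.8, 139.8]
orientation: [2.451, 1.965, 0.0]
ft_force: [-0.4, 0.7, 2.0]
width: 15.8
grasp_force: 30.0
```

The collar is seated: z is back at 139.8, as in the rest, and the vertical force has risen. I'll open partly and retreat upward.

Request:
{"name": "servo_tool", "arguments": {"plan": [[[0.4,0,0,0,0,0,0],[0.2,0,0,0,0,0,0],[0,0,0,0,0,0,0],[0,0,0,0,0,0,0],[0,0,0,0,0,0,0]]]}}

```text
t: 11.3
ee_pos: [633.0, 115.8, 139.5]
orientation: [-2.451, -1.965, 0.0]
ft_force: [0.0, -0.4, -0.0]
width: 43.0
grasp_force: 0.0
```

Request:
{"name": "servo_tool", "arguments": {"plan": [[[0,0,0,0.3,0,0,0],[0,0,0,0.7,0,0,0],[0,0,0,0.9,0,0,0],[0,0,0,0.9,0,0,0],[0,0,0,0.5,0,0,0]]]}}

```text
t: 11.72
ee_pos: [634.3, 116.1, 276.7]
orientation: [2.449, 1.964, 0.007]
ft_force: [0.2, -0.1, 0.6]
width: 43.7
grasp_force: 0.0
```

```bash
python3 - <<'E'
from h import *
im=vision.get_image("scene")[:,:,::-1]
print(readout.get_obs()['ee_pos'])
cv2.imwrite("pics/f.png",cv2.resize(im[150:245,350:450],None,fx=5,fy=5,interpolation=cv2.INTER_CUBIC))
E
```

```text
[635.65841555 116.30031935 279.88023845]
```

View pics/f.png

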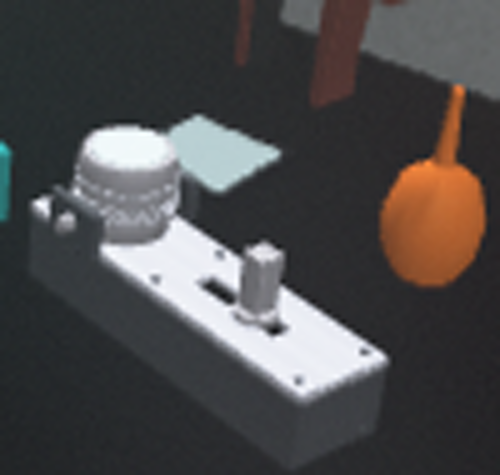

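The pin stands upright in the slot at about (260,285) in the zoom, with its collar flat on the plate and the gripper clear. I'll hand in.

Request:
{"name": "servo_tool", "arguments": {"plan": [[[0,0,0,0,0,0,0],[0,0,0,0,0,0,0],[0,0,0,0,0,0,0]]]}}

```text
t: 12.02
ee_pos: [632.2, 115.7, 270.4]
orientation: [-2.45, -1.964, 0.003]
ft_force: [1.1, 0.5, 0.1]
width: 43.9
grasp_force: 0.0
```

```bash
python3 -c "
from workcell import close_job
print(close_job())"
```

```text
the job is handed in; nothing more can be done
None
```

The pin is fully home in the hidden hole with its collar on the plate, released, and the job was handed in at about 12 s of the 64 s allowed; the wrist readings I took stayed at about 5 N or less, and the hand-in returned no verdict.

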